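# Press home the clips of an air filter box, corner to corner

## Robot

A 6-joint arm with a two-finger parallel gripper is mounted at the origin on the work surface. World frame = base frame: x ahead of the robot, y to its left, z up, the work surface at z = 0. Lengths are in m, angles in degrees, forces in N, time in s.
With the tool pointing down it reaches from about 0.4 to 0.825 m from the base axis. Payload 7 kg.
Tool frame: the origin (TCP) lies at the very end of the fingers, on their centre line; the grasp point (between the pads) lies 19 mm behind it (ctrl.tcp_to_grasp is the distance from the TCP to the grasp point, in m); z points along the fingers, y is the direction in which the jaws open and shut (so a half turn about z gives the same grasp; the last joint's range is limited). The gripper opens to 88 mm and grips with 3 to 60 N. Pads are 19 mm wide; open, the fingers measure 130 mm over their backs; the gripper's body (78 mm by 193 mm) begins 47 mm behind the grasp point.
Start: joints at [16.507, 20.546, 0.682, 0, -70.136, -16.507], TCP at [0.675, -0, 0.227] pointing down, gripper open.
Joint ranges: [-176.03, 176.03], [-82.01, 121.73], [-58.28, 71.71], [-173.87, 95.51], [-174.79, -0.11], [-173.66, 173.66]. Speed limits (degrees/s): [136.94, 136.94, 172.46, 180, 180, 180].

## Interface

Orientations are given as [roll, pitch, yaw] about the fixed x, y, z axes, in that order (R = Rz(yaw) Ry(pitch) Rx(roll)).
In Python, from plant import ctrl gives the robot as it stands.
- The arm moves only by the tool jog_arm, never from a script. Its argument "commands" is a list of rows, each an object of numbers: "x", "y", "z": the shift along the tool's x, y, z in cm; "roll": the turn about the tool's z in rad. In form: [{"x": .., "y": .., "z": .., "roll": ..}, ...]. A call has 1 to 12 rows; each row shifts and turns the commanded pose from where the row before left it, along the tool's axes as they then stand; what a row does not reach is not made up. A row lasts 1/10 s, in which the tool goes at most 50 mm and 8.59 degrees, less where a joint would pass 70% of its speed; a pose out of reach is approached as far as the arm can. A call is refused whole if a number of a shift passes 5 or a number of a turn 0.15, either way. A call with a gripper value outside its range is refused whole. "gripper" is the finger opening in cm, from 0 to 8.76, set as the call begins (left out, the last holds). The fingers move at their own pace and stop on an object; the grip force is fixed at half the most. Time passes only in rows, so rows that do not move let the fingers close. It gives the time, the measured TCP pose, the force and the opening at its end, in the units of the state.
- ctrl.get_obs(): the state, without advancing time (a new reading comes with each control period).
- ctrl.snapshot(name): name is "scene" or "side" or "wrist"; returns a dict with "image" (384x512x3 uint8, red, green, blue), "mtx" (3x3 intrinsics, pixels), "position" and "orientation" of the camera in the world; the wrist camera has in their place "hand_eye" (4x4, takes a point from camera to tool coordinates, whose origin is the TCP and whose axes are the flange's). Camera axes: x right, y up, looking along -z (the intrinsics and any distortion apply to the point x, -y, -z); pixel columns grow to the right and rows downward; lengths in m; the calibration is good to about 2 mm. A picture is of the moment at which its call begins: read the wrist's pose just before it. There is no depth.
- ctrl.close_job(): hands the job in, once; it reports no verdict.
Trained networks look in the newest picture that a camera, given by its name, has taken for a name from the list of things; names that differ only in an ending like _2 or _b are one class to them, and where a whole thing is asked for, a point or a joint stands for the part that bears it (a point fixed in the world has none). Each returns a list of dicts, best first, with "confidence" (0 to 1); they miss things now and then, are a little off and sometimes report something else, mostly with a low value. They report only what shows in the picture. A call takes as long as a camera call.
- ctrl.search_frame(camera, query): "position" ([column, row] as shares, 0 to 1, of the picture: columns of its width, rows of its height, amid what is visible of it).
- ctrl.regions_of(camera, query): "mask" (384x512 bool, what is visible of it) and "position" ([column, row] as shares, 0 to 1, of the picture: columns of its width, rows of its height, amid what is visible of it).
The state is a dict: "clock": time; "joint_pos": joint angles; "qvel": joint speeds; "tau": joint torques, N m; "tool_pos": TCP position; "orientation": TCP orientation; "force": force on the tool from outside, world axes, zero at the start; "moment": the same for the moment, N m; "opening": finger opening in m.
Only numpy, scipy, OpenCV 4.12 (cv2) and the standard library are available. Lean on these libraries where they do the work, as an engineer would, in place of code of your own. Each camera call takes 0.05 s, during which the arm holds its last target.

## Task

The lid is back on the black air filter box, but the four push-pin clips in its corners are still standing up. Press the pins down with a fingertip until each is flush with its clip's head, working corner to corner so that the lid clamps evenly: red first, then blue, then yellow, then white. Press gently, do not pick up, tip or shove the box, and leave the socket on the lid and everything else on the bench where it is.

Things in the scene. Friction and masses are not known exactly. Their poses are not given: they have to be found in the camera images.
- airbox: air filter box, loose, 1.1 kg: black tub, dark grey lid, rim 206 x 164 mm. Origin: centre of its underside on the bench; x along its length to the end with the round black pipe (68 mm wide, 52 mm long, below the rim), z up; rectangular inlet on its -y side. Lid corners are flat, 95 mm above the bench; a cross in the middle (194 x 60 and 90 x 150 mm in x, y) rises to 113 mm. One clip in each corner
- lid_centre (a point): middle of the top of the lid's raised cross, 113 mm above the bench, over the box's origin
- red_pin_top (a point): centre of the top of the red clip's pin. The clip is a round red head 22 mm across, its top 98 mm above the bench, with a red pin 14 mm across through its middle. The pin is at (+83, +62) mm (x, y) in the box's frame. It moves straight down with the pin: 106 mm above the bench when the pin is fully up, 98 mm when it is flush with the clip's head
- red_pin (a joint): how far the red pin is pushed down, in m: 0 fully up (8 mm proud of the clip's head), 0.008 fully home (flush with the head, a solid stop). Starts between 0 and 0.002. Stiff: it slides under about 4 N and stays where it is left; over 35 N would damage the lid
- blue_pin_top (a point): centre of the top of the blue clip's pin. The clip is a round blue head 22 mm across, its top 98 mm above the bench, with a blue pin 14 mm across through its middle. The pin is at (-83, -62) mm (x, y) in the box's frame. It moves straight down with the pin: 106 mm above the bench when the pin is fully up, 98 mm when it is flush with the clip's head
- blue_pin (a joint): how far the blue pin is pushed down, in m: 0 fully up (8 mm proud of the clip's head), 0.008 fully home (flush with the head, a solid stop). Starts between 0 and 0.002. Stiff: it slides under about 4 N and stays where it is left; over 35 N would damage the lid
- yellow_pin_top (a point): centre of the top of the yellow clip's pin. The clip is a round yellow head 22 mm across, its top 98 mm above the bench, with a yellow pin 14 mm across through its middle. The pin is at (+83, -62) mm (x, y) in the box's frame. It moves straight down with the pin: 106 mm above the bench when the pin is fully up, 98 mm when it is flush with the clip's head
- yellow_pin (a joint): how far the yellow pin is pushed down, in m: 0 fully up (8 mm proud of the clip's head), 0.008 fully home (flush with the head, a solid stop). Starts between 0 and 0.002. Stiff: it slides under about 4 N and stays where it is left; over 35 N would damage the lid
- white_pin_top (a point): centre of the top of the white clip's pin. The clip is a round white head 22 mm across, its top 98 mm above the bench, with a white pin 14 mm across through its middle. The pin is at (-83, +62) mm (x, y) in the box's frame. It moves straight down with the pin: 106 mm above the bench when the pin is fully up, 98 mm when it is flush with the clip's head
- white_pin (a joint): how far the white pin is pushed down, in m: 0 fully up (8 mm proud of the clip's head), 0.008 fully home (flush with the head, a solid stop). Starts between 0 and 0.002. Stiff: it slides under about 4 N and stays where it is left; over 35 N would damage the lid
- socket: deep steel socket standing upright on the middle of the lid's raised part, 23 mm across, 50 mm tall; origin at the centre of its foot. To be left alone
- screwdriver: screwdriver with orange handle, 200 mm long, about 30 mm thick, lying on the bench beside the box; origin under its middle, x along it towards the tip. To be left alone
- old_filter: used flat air filter, black frame 200 x 150 x 40 mm with dirty pleats, on the bench at the left; origin at the centre of its underside. To be left alone
- drill: cordless drill with blue motor, standing on its battery, 75 x 180 mm, 195 mm tall, at the left; origin at the centre of its underside. To be left alone
- red_can: red spray can with a cream label and black cap, 65 mm across, 174 mm tall, at the right; origin at the centre of its foot. To be left alone
- silver_can: silver spray can with a blue band and red cap, 65 mm across, 174 mm tall, at the right; origin at the centre of its foot. To be left alone
- wrench: steel wrench 190 mm long lying at the right; origin under its middle, x along it. To be left alone
- clip_tray: grey divided tray of spare clips, 170 x 120 x 35 mm, at the right; origin at the centre of its underside. To be left alone

How it is judged:
By the outcome, as a careful person would: the job done as asked, in the order asked, and still so for the second after the job is handed in, with the robot touching nothing.
It also fails if it takes over 48 s, if anything falls off the work surface, if the arm or the gripper's body presses on something with over 40 N, if the wrist force passes 120 N, or if a joint passes its speed limit or range.

## Working session

There is one attempt and no reset: what is moved stays moved. The work goes in short steps, Python scripts to look and compute and a tool call to move; the robot and the scene stay as the last step left them, time stands still between calls to the robot, and variables do not carry over. Pictures are saved under pics/ and viewed, and the job is handed in when it is done.

Besides the shell and the picture viewer there is one more tool, called as name(argument=value, ...) on one line, values as JSON. jog_arm: Moves the arm, as the interface text tells. Its arguments: {"type":"object","properties":{"commands":{"type":"array"},"gripper":{"type":"number"}},"required":["commands"]}

```bash
ls; mkdir -p pics; python3 - <<'E'
from plant import ctrl
import cv2, json
print(ctrl.get_obs())
for n in ["scene","side","wrist"]:
    s=ctrl.snapshot(n)
    cv2.imwrite(f"pics/{n}0.png",s["image"][:,:,::-1])
    print(n,{k:(v.tolist() if hasattr(v,'tolist') else v) for k,v in s.items() if k!="image"})
    for q in ["red_pin_top","blue_pin_top","yellow_pin_top","white_pin_top","lid_centre","socket"]:
        print(q,[(round(d["position"][0]*512,1),round(d["position"][1]*384,1),round(d["confidence"],2)) for d in ctrl.search_frame(n,q)])
print(ctrl.get_obs()["clock"])
E
```

```text
pics
{'clock': 0.0, 'joint_pos': array([ 1.65071386e+01,  2.05898128e+01,  6.33914349e-01, -2.02006662e-02,
       -7.01350555e+01, -1.65068246e+01]), 'qvel': array([-0.0095967 , -0.04294829, -0.02140429,  0.09086167,  0.02952618,
       -0.09659157]), 'tau': array([-8.00930356e-04, -5.82726967e+01,  2.93058443e+01,  6.99745238e+00,
        6.93249181e-03, -2.06530804e-04]), 'tool_pos': array([ 6.74514970e-01, -2.23770117e-05,  2.25641806e-01]), 'orientation': array([ 1.79907399e+02, -7.63785329e-03, -9.00065591e+01]), 'force': array([-0.01383091,  0.17277046,  0.21052117]), 'moment': array([-0.04994134, -0.03420741,  0.0318203 ]), 'opening': 0.08780036452181109}
scene {'mtx': [[470.94837044513264, 0.0, 257.27588788154003], [0.0, 470.94837044513264, 192.87548956006344], [0.0, 0.0, 1.0]], 'position': [1.7143871248581386, -0.16166315088230082, 0.9672139067164612], 'orientation': [53.615216566592366, -0.45713644629789635, 86.06441474177318]}
red_pin_top []
blue_pin_top []
yellow_pin_top []
white_pin_top [(155.0, 188.8, 0.44)]
lid_centre [(268.0, 213.1, 0.83)]
socket [(272.8, 189.9, 0.44
[... 414 characters left out ...]
0.51)]
socket [(256.5, 162.2, 0.59)]
wrist {'mtx': [[332.4897518636685, 0.0, 257.3606965465735], [0.0, 332.4897518636685, 186.0613711769152], [0.0, 0.0, 1.0]], 'hand_eye': [[-8.785452994335824e-05, 0.9529697097372526, 0.3030655450638981, 0.08261460901629282], [0.9999998972739049, 0.00021848765627587152, -0.0003971338854717044, -0.0001390001688764686], [-0.0004446726442037321, 0.30306547904114733, -0.9529696310375262, -0.1572111806889202], [0.0, 0.0, 0.0, 1.0]]}
red_pin_top [(252.7, 163.1, 0.49)]
blue_pin_top [(491.4, 132.9, 0.7)]
yellow_pin_top [(332.5, 26.0, 0.52)]
white_pin_top [(404.8, 242.3, 0.49)]
lid_centre [(357.2, 123.2, 0.86), (252.2, 158.4, 0.19)]
socket [(378.8, 162.9, 0.61)]
1.05
```

View pics/scene0.png

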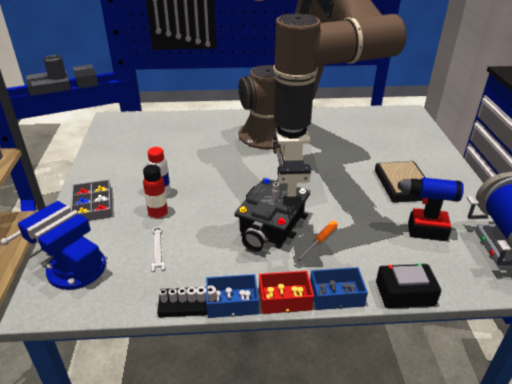

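View pics/side0.png

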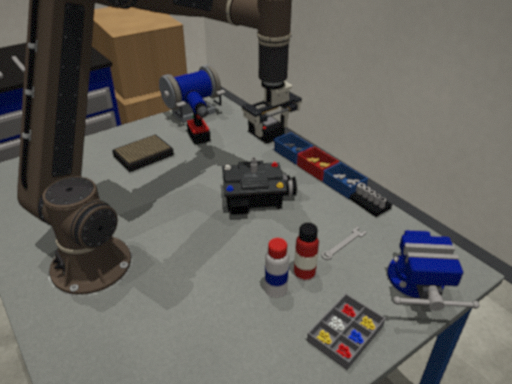

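View pics/wrist0.png

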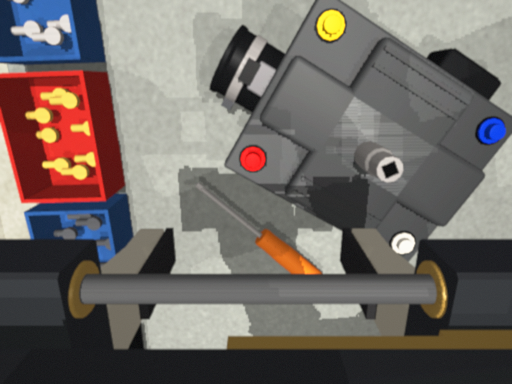

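```bash
cat > h.py <<'E'
import numpy as np, cv2
from scipy.spatial.transform import Rotation as R
from scipy.optimize import least_squares
PINS={"red":(.083,.062),"blue":(-.083,-.062),"yellow":(.083,-.062),"white":(-.083,.062)}
def campose(s,o):
    if "hand_eye" in s:
        T=np.eye(4);T[:3,:3]=R.from_euler('xyz',o["orientation"],degrees=True).as_matrix();T[:3,3]=o["tool_pos"]
        return T@s["hand_eye"]
    T=np.eye(4);T[:3,:3]=R.from_euler('xyz',s["orientation"],degrees=True).as_matrix();T[:3,3]=s["position"];return T
def ray(T,K,uv,z):
    d=T[:3,:3]@np.array([(uv[0]-K[0,2])/K[0,0],-(uv[1]-K[1,2])/K[1,1],-1])
    p=T[:3,3];return p+d*(z-p[2])/d[2]
def proj(T,K,P):
    q=T[:3,:3].T@(np.asarray(P)-T[:3,3]);return np.array([K[0,2]+K[0,0]*q[0]/-q[2],K[1,2]+K[1,1]*q[1]/q[2]])
def fit(m,z=None):
    # m: name->world xy ; rigid fit
    A=np.array([PINS[k] for k in m]);B=np.array([m[k][:2] for k in m])
    a=A-A.mean(0);b=B-B.mean(0)
    th=np.arctan2((a[:,0]*b[:,1]-a[:,1]*b[:,0]).sum(),(a*b).sum())
    c,s=np.cos(th),np.sin(th);M=np.array([[c,-s],[s,c]])
    t=B.mean(0)-M@A.mean(0)
    sc=np.sqrt((b**2).sum()/(a**2).sum())
    return t,th,{k:M@np.array(PINS[k])+t for k in m},sc
E
python3 - <<'E'
from h import *
from plant import ctrl
for n in ["wrist","side","scene"]:
    o=ctrl.get_obs();s=ctrl.snapshot(n);T=campose(s,o);K=np.array(s["mtx"]);m={}
    for c in PINS:
        r=ctrl.regions_of(n,c+"_pin_top")
        for d in r:
            uv=np.array(d["position"])*[512,384]; mk=d["mask"];ys,xs=np.nonzero(mk)
            print(n,c,round(d["confidence"],2),uv.round(1),mk.sum(),xs.mean().round(1),ys.mean().round(1),(xs.max()-xs.min(),ys.max()-ys.min()),ray(T,K,uv,.104).round(4))
            if c not in m: m[c]=ray(T,K,(xs.mean(),ys.mean()),.102)
    if len(m)>2:
        t,th,f,sc=fit(m);print(t,np.degrees(th),sc);
        for c in f: print(c,f[c].round(4),(m[c][:2]-f[c]).round(4))
    if n=="wrist":
        hsv=cv2.cvtColor(s["image"],cv2.COLOR_RGB2HSV)
print(ctrl.get_obs()["clock"])
cv2.imwrite("pics/wz.png",cv2.resize(cv2.imread("pics/wrist0.png")[0:270,210:512],None,fx=2,fy=2,interpolation=cv2.INTER_CUBIC))
E
```

```text
wrist red 0.68 [251.5 162.7] 196 252.6 160.3 (np.int64(15), np.int64(15)) [ 0.68   -0.0149  0.104 ]
wrist blue 0.77 [495.2 131. ] 284 494.8 131.6 (np.int64(21), np.int64(16)) [ 0.4754 -0.0421  0.104 ]
wrist yellow 0.82 [333.9  22. ] 302 331.8 24.2 (np.int64(18), np.int64(20)) [ 0.6166 -0.1251  0.104 ]
wrist white 0.56 [405.2 244.3] 200 404.5 245.4 (np.int64(15), np.int64(15)) [0.5367 0.0635 0.104 ]
[ 0.57676031 -0.02899885] -29.92979937392695 0.9957904668167895
red [ 0.6796 -0.0167] [-0.0006  0.0002]
blue [ 0.4739 -0.0413] [0.0003 0.    ]
yellow [ 0.6178 -0.1241] [-0.0002  0.0003]
white [0.5358 0.0661] [ 0.0004 -0.0005]
side blue 0.15 [253.7 187. ] 3034 255.8 186.1 (np.int64(74), np.int64(54)) [ 0.5373 -0.0878  0.104 ]
side yellow 0.55 [256.4 161.6] 93 253.8 164.8 (np.int64(6), np.int64(15)) [0.6339 0.0279 0.104 ]
side yellow 0.23 [306.  253.1] 1246 306.2 251.5 (np.int64(26), np.int64(58)) [ 0.4735 -0.4175  0.104 ]
side yellow 0.2 [346.6 328.8] 3289 345.6 330.3 (np.int64(76), np.int64(74)) [ 0.3858 -0.6582  0.104 ]
scene yellow 0.6 [ 89.5 197. ] 1371 92.4 199.0 (np.int64(40), np.int64(40)) [ 0.5376 -0.585   0.104 ]
1.8
```

View pics/wz.png

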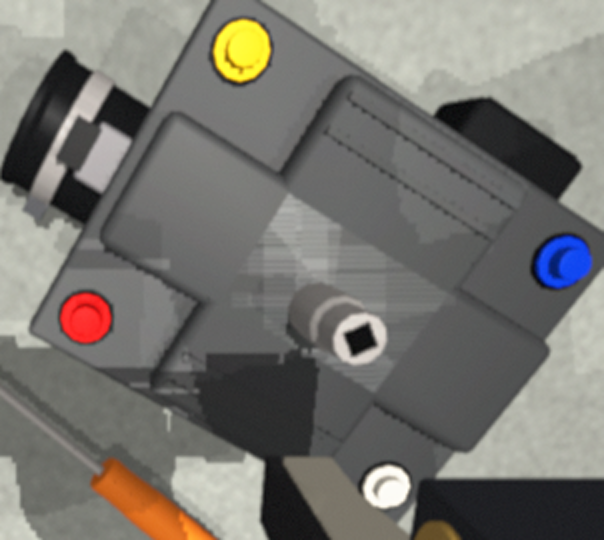

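jog_arm(commands=[{"y": 3.1}, {"y": 3.1}, {"y": 3.1}, {"y": 3.1}, {"y": 3.1}, {"roll": -0.149}, {"roll": -0.149}, {"roll": -0.149}, {"roll": -0.149}, {"roll": -0.149}, {"roll": -0.149}, {"roll": -0.149}], gripper=0)

```text
validation failed for argument at $.co...
```

jog_arm(commands=[{"x": 0}, {"x": 0}, {"x": 0}])

```text
validation failed for argument at $.co...
```

```bash
python3 - <<'E'
from h import *
from plant import ctrl
n="wrist"
o=ctrl.get_obs();s=ctrl.snapshot(n);T=campose(s,o);K=np.array(s["mtx"]);m={}
print({k:np.round(o[k],4) for k in("clock","tool_pos","orientation","force","opening")})
np.savez("w1.npz",T=T,K=K,im=s["image"])
cv2.imwrite("pics/wrist1.png",cv2.resize(s["image"][:,:,::-1],None,fx=1.5,fy=1.5,interpolation=cv2.INTER_CUBIC))
for c in PINS:
    for d in ctrl.regions_of(n,c+"_pin_top"):
        mk=d["mask"];ys,xs=np.nonzero(mk)
        print(n,c,round(d["confidence"],2),mk.sum(),xs.mean().round(1),ys.mean().round(1))
        if c not in m: m[c]=ray(T,K,(xs.mean(),ys.mean()),.102)
if len(m)>2:
    t,th,f,sc=fit(m);print(t,np.degrees(th),sc);
    for c in f: print(c,f[c].round(4),(m[c][:2]-f[c]).round(4))
E
```

```text
{'clock': np.float64(1.8), 'tool_pos': array([ 0.675 , -0.    ,  0.2266]), 'orientation': array([-1.799996e+02,  7.000000e-04, -8.999940e+01]), 'force': array([ 0.0277, -0.7814,  0.1685]), 'opening': np.float64(0.0878)}
wrist red 0.56 217 252.7 160.3
wrist blue 0.65 295 495.0 131.9
wrist yellow 0.68 288 331.2 24.8
wrist white 0.63 198 404.5 245.3
[ 0.57686812 -0.02881247] -29.87592736658857 0.9955208370424711
red [ 0.6797 -0.0164] [-0.0006 -0.0001]
blue [ 0.474  -0.0412] [-0.      0.0002]
yellow [ 0.618  -0.1239] [0.0002 0.0005]
white [0.5358 0.0663] [ 0.0005 -0.0007]
```

View pics/wrist1.png

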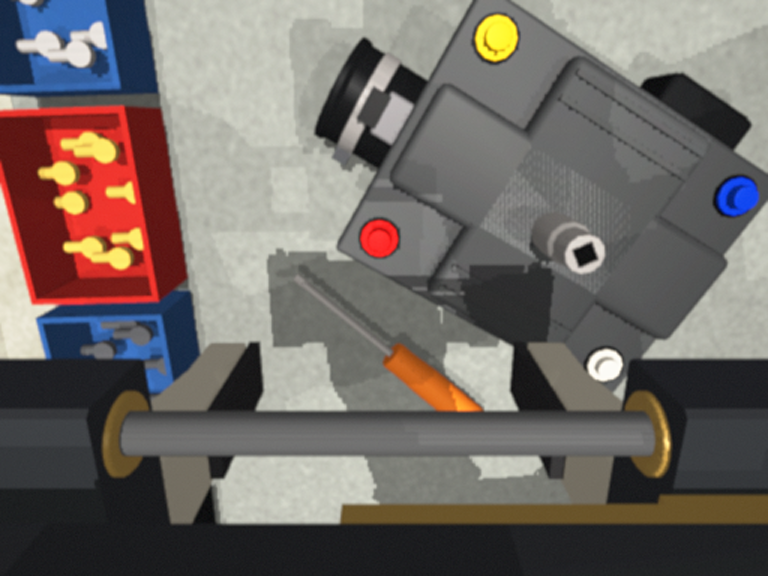

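The refused call moved nothing: the view is the same, with red at (253,159), blue (492,131), yellow (331,25) and white (403,243). I'll resend it with all four keys in every row.

jog_arm(commands=[{"x": 0, "y": 3.1, "z": 0, "roll": 0}, {"x": 0, "y": 3.1, "z": 0, "roll": 0}, {"x": 0, "y": 3.1, "z": 0, "roll": 0}, {"x": 0, "y": 3.1, "z": 0, "roll": 0}, {"x": 0, "y": 3.1, "z": 0, "roll": 0}, {"x": 0, "y": 0, "z": 0, "roll": -0.149}, {"x": 0, "y": 0, "z": 0, "roll": -0.149}, {"x": 0, "y": 0, "z": 0, "roll": -0.149}, {"x": 0, "y": 0, "z": 0, "roll": -0.149}, {"x": 0, "y": 0, "z": 0, "roll": -0.149}, {"x": 0, "y": 0, "z": 0, "roll": -0.149}, {"x": 0, "y": 0, "z": 0, "roll": -0.149}], gripper=0)

```text
clock: 3.25
tool_pos: [0.52, -0.0, 0.2267]
orientation: [-180.0, -0.0, -29.9]
force: [-0.4, 0.3, 0.6]
opening: 0.0014
```

```bash
python3 - <<'E'
from h import *
from plant import ctrl
n="wrist"
o=ctrl.get_obs();s=ctrl.snapshot(n);T=campose(s,o);K=np.array(s["mtx"]);m={}
print({k:np.round(o[k],4) for k in("clock","tool_pos","orientation","force","opening")})
np.savez("w1.npz",T=T,K=K,im=s["image"])
cv2.imwrite("pics/wrist2.png",cv2.resize(s["image"][:,:,::-1],None,fx=1.5,fy=1.5,interpolation=cv2.INTER_CUBIC))
for c in PINS:
    for d in ctrl.regions_of(n,c+"_pin_top"):
        mk=d["mask"];ys,xs=np.nonzero(mk)
        print(n,c,round(d["confidence"],2),mk.sum(),xs.mean().round(1),ys.mean().round(1))
        if c not in m: m[c]=ray(T,K,(xs.mean(),ys.mean()),.102)
if len(m)>2:
    t,th,f,sc=fit(m);print(t,np.degrees(th),sc);
    for c in f: print(c,f[c].round(4),(m[c][:2]-f[c]).round(4))
E
```

```text
{'clock': np.float64(3.25), 'tool_pos': array([ 0.52  , -0.    ,  0.2267]), 'orientation': array([-1.799835e+02, -1.330000e-02, -2.989010e+01]), 'force': array([-0.4004,  0.3087,  0.5772]), 'opening': np.float64(0.0014)}
wrist blue 0.58 206 322.6 199.7
wrist white 0.52 192 185.2 198.8
```

View pics/wrist2.png

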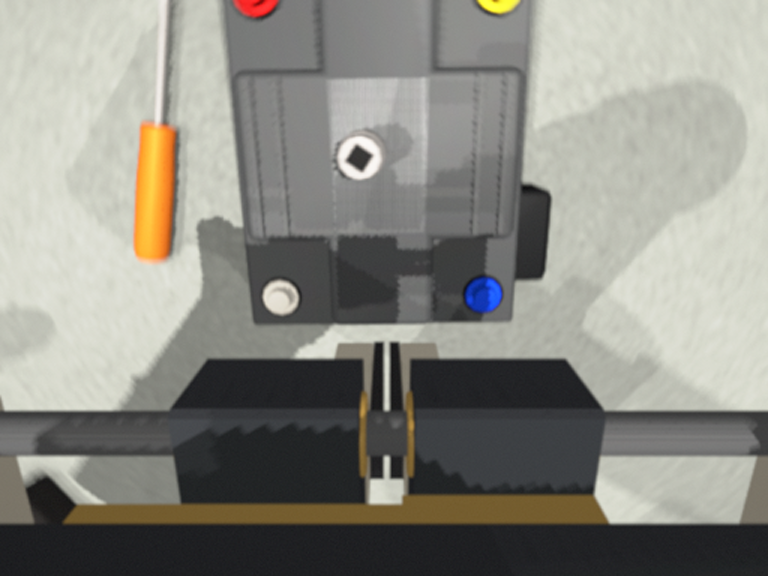

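```bash
python3 - <<'E'
from h import *
from plant import ctrl
d=np.load("w1.npz");im=d["im"]
for nm,im in (("new",im),("old",cv2.imread("pics/wrist0.png")[:,:,::-1].copy())):
    h=cv2.cvtColor(im,cv2.COLOR_RGB2HSV);H,S,V=[h[...,i].astype(int) for i in range(3)]
    for c,mk in {"blue":(abs(H-117)<10)&(S>170),"yellow":(abs(H-27)<7)&(S>150),"red":((H<6)|(H>174))&(S>170),"white":(S<60)&(V>115)}.items():
        n,l,st,ce=cv2.connectedComponentsWithStats(mk.astype(np.uint8))
        print(nm,c,[(st[i].tolist(),ce[i].round(1).tolist()) for i in range(1,n) if 100<st[i][4]<700 and st[i][0]>150])
z=d["im"][170:220,150:360];cv2.imwrite("pics/z2.png",cv2.resize(z[:,:,::-1],None,fx=3.8,fy=3.8,interpolation=cv2.INTER_CUBIC))
E
```

```text
new blue [([310, 184, 25, 24, 474], [321.6, 195.9])]
new yellow [([318, 0, 27, 9, 176], [330.9, 3.2])]
new red [([157, 0, 28, 11, 233], [170.9, 4.2])]
new white [([175, 186, 24, 24, 453], [186.6, 197.9]), ([244, 303, 28, 34, 528], [256.7, 324.2])]
old blue [([477, 117, 29, 27, 603], [490.8, 130.4])]
old yellow []
old red [([240, 146, 26, 26, 508], [252.4, 158.4])]
old white [([248, 62, 28, 34, 502], [261.5, 78.6]), ([407, 69, 13, 17, 106], [411.8, 76.9])]
```

View pics/z2.png

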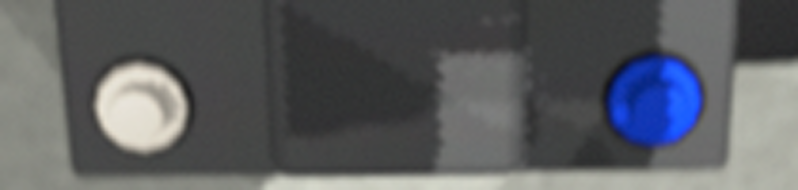

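```bash
python3 - <<'E'
from h import *
d=np.load("w1.npz");T=d["T"];K=d["K"]
from scipy.spatial.transform import Rotation
HE=np.linalg.inv(np.block([[Rotation.from_euler('xyz',[-179.9835,-.0133,-29.8901],degrees=True).as_matrix(),np.array([[.52],[0],[.2267]])],[np.array([[0,0,0,1]])]]))@T
T0=np.eye(4);T0[:3,:3]=Rotation.from_euler('xyz',[180,0,-90],degrees=True).as_matrix();T0[:3,3]=[.675,0,.2266];T0=T0@HE
m={c:ray(T0,K,uv,.099) for c,uv in {"red":(252.5,158.5),"blue":(490.8,130.4),"white":(402.5,243),"yellow":(331,25)}.items()}
t,th,f,sc=fit(m);print(t,np.degrees(th),sc,{c:(f[c].round(4),(m[c][:2]-f[c]).round(4)) for c in f})
m={c:ray(T,K,uv,.099) for c,uv in {"blue":(321.8,195.9),"white":(186.8,197.7)}.items()}
t,th,f,sc=fit(m);print(t,np.degrees(th),sc,{c:(f[c].round(4),(m[c][:2]-f[c]).round(4)) for c in f})
E
```

```text
[ 0.57728613 -0.02946773] -29.986539998504682 0.9892841136389274 {'red': (array([ 0.6802, -0.0172]), array([-0.001, -0.   ])), 'blue': (array([ 0.4744, -0.0417]), array([ 0.0012, -0.0001])), 'white': (array([0.5364, 0.0657]), array([ 0.0005, -0.0009])), 'yellow': (array([ 0.6182, -0.1247]), array([-0.0007,  0.001 ]))}
[ 0.57806392 -0.02884139] -29.076601899339156 0.9894429300473554 {'blue': (array([ 0.4754, -0.0427]), array([0.0003, 0.0006])), 'white': (array([0.5357, 0.0657]), array([-0.0003, -0.0006]))}
```

jog_arm(commands=[{"x": 2.45, "y": -1.08, "z": 0, "roll": 0}, {"x": 2.45, "y": -1.08, "z": 0, "roll": 0}, {"x": 2.45, "y": -1.08, "z": 0, "roll": 0}, {"x": 2.45, "y": -1.08, "z": 0, "roll": 0}, {"x": 2.45, "y": -1.08, "z": 0, "roll": 0}, {"x": 2.45, "y": -1.08, "z": 0, "roll": 0}, {"x": 0, "y": 0, "z": 2.8, "roll": 0}, {"x": 0, "y": 0, "z": 2.8, "roll": 0}, {"x": 0, "y": 0, "z": 2.8, "roll": 0}, {"x": 0, "y": 0, "z": 2.8, "roll": 0}, {"x": 0, "y": 0, "z": 0, "roll": 0}, {"x": 0, "y": 0, "z": 0, "roll": 0}])

```text
clock: 4.7
tool_pos: [0.6798, -0.0182, 0.1148]
orientation: [179.9, 0.0, -30.3]
force: [0.4, -0.3, 0.5]
opening: 0.0004
```

```bash
python3 - <<'E'
from h import *
from plant import ctrl
o=ctrl.get_obs();print(o["clock"],o["tool_pos"],o["orientation"],o["force"])
for n in ("scene","side","wrist"):
    s=ctrl.snapshot(n);im=s["image"][:,:,::-1]
    if n!="wrist":
        T=campose(s,o);u,v=proj(T,np.array(s["mtx"]),[.58,-.03,.11]).astype(int);print(n,u,v,proj(T,np.array(s["mtx"]),[.680,-.017,.105]))
        im=cv2.resize(im[v-75:v+75,u-100:u+100],None,fx=4,fy=4,interpolation=cv2.INTER_CUBIC)
    cv2.imwrite(f"pics/{n}3.png",im)
E
```

```text
4.7 [ 0.67977971 -0.01822931  0.11480986] [ 1.79945197e+02  1.34294516e-02 -3.03206654e+01] [ 0.39123609 -0.32768529  0.51871046]
scene 272 197 [280.4457391  219.56142119]
side 253 172 [274.5974161  162.75482594]
```

View pics/scene3.png

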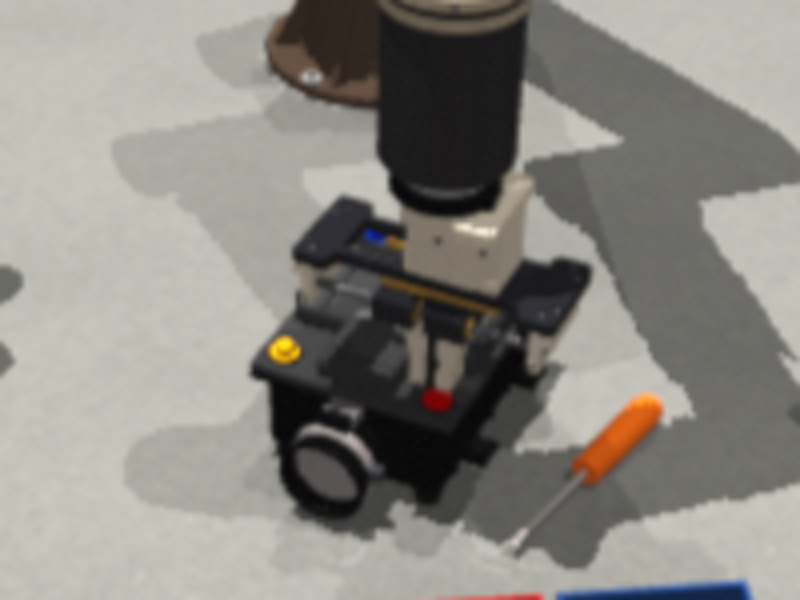

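View pics/side3.png

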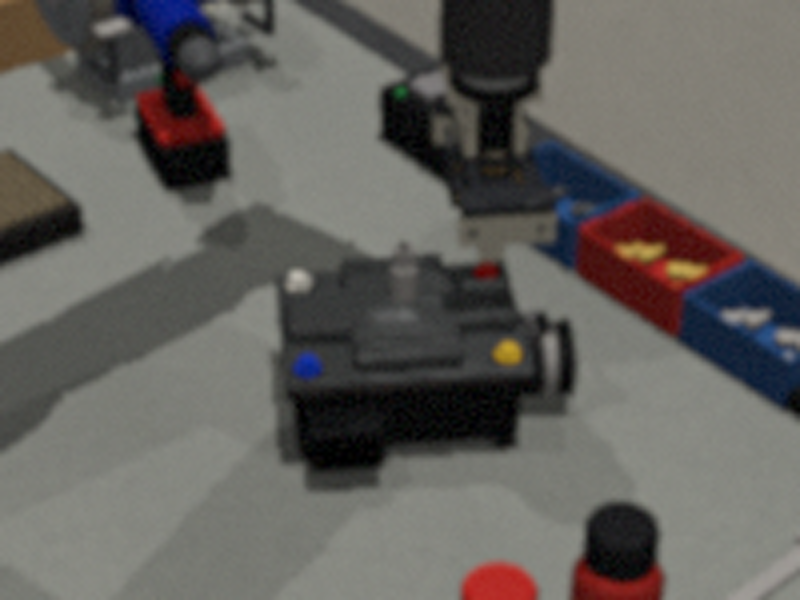

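Both outside views put the fingertip just above the red pin (scene ≈(281,222), side ≈(275,164)), as projected. Now I'll lower slowly and watch the force.

jog_arm(commands=[{"x": 0, "y": 0, "z": 0.4, "roll": 0}, {"x": 0, "y": 0, "z": 0.4, "roll": 0}, {"x": 0, "y": 0, "z": 0.15, "roll": 0}, {"x": 0, "y": 0, "z": 0.15, "roll": 0}, {"x": 0, "y": 0, "z": 0.15, "roll": 0}, {"x": 0, "y": 0, "z": 0, "roll": 0}])

```text
clock: 5.45
tool_pos: [0.6798, -0.018, 0.1021]
orientation: [-180.0, -0.0, -30.2]
force: [0.3, 1.5, 2.5]
opening: 0.0003
```

jog_arm(commands=[{"x": 0, "y": 0, "z": 0.1, "roll": 0}, {"x": 0, "y": 0, "z": 0.1, "roll": 0}, {"x": 0, "y": 0, "z": 0.1, "roll": 0}, {"x": 0, "y": 0, "z": 0.05, "roll": 0}])

```text
clock: 5.85
tool_pos: [0.6798, -0.018, 0.0986]
orientation: [-180.0, -0.0, -30.2]
force: [-0.7, 1.3, 3.7]
opening: 0.0004
```

jog_arm(commands=[{"x": 0, "y": 0, "z": 0.05, "roll": 0}])

```text
clock: 5.95
tool_pos: [0.6798, -0.018, 0.0983]
orientation: [-180.0, -0.0, -30.2]
force: [-1.9, 1.6, 7.2]
opening: 0.0004
```

jog_arm(commands=[{"x": 0, "y": 0, "z": 0.03, "roll": 0}, {"x": 0, "y": 0, "z": 0, "roll": 0}])

```text
clock: 6.15
tool_pos: [0.6798, -0.018, 0.0984]
orientation: [-180.0, -0.0, -30.2]
force: [-1.3, 2.5, 8.2]
opening: 0.0006
```

jog_arm(commands=[{"x": 0, "y": 0, "z": 0.04, "roll": 0}, {"x": 0, "y": 0, "z": 0, "roll": 0}])

```text
clock: 6.35
tool_pos: [0.6798, -0.018, 0.0983]
orientation: [-180.0, -0.0, -30.2]
force: [-1.8, 1.9, 10.0]
opening: 0.0004
```

jog_arm(commands=[{"x": 0, "y": 0, "z": -1.5, "roll": 0}, {"x": 0, "y": 0, "z": -3, "roll": 0}, {"x": 0, "y": 0, "z": -3, "roll": 0}, {"x": 0, "y": 0, "z": -3, "roll": 0}, {"x": -2.37, "y": 1.77, "z": 0, "roll": 0}, {"x": -2.37, "y": 1.77, "z": 0, "roll": 0}, {"x": -2.37, "y": 1.77, "z": 0, "roll": 0}, {"x": -2.37, "y": 1.77, "z": 0, "roll": 0}, {"x": -2.37, "y": 1.77, "z": 0, "roll": 0}, {"x": -2.37, "y": 1.77, "z": 0, "roll": 0}, {"x": -2.37, "y": 1.77, "z": 0, "roll": 0}, {"x": 0, "y": 0, "z": 0, "roll": 0}])

```text
clock: 7.55
tool_pos: [0.4706, -0.0423, 0.203]
orientation: [-180.0, 0.0, -30.3]
force: [0.5, 0.1, -0.2]
opening: 0.0003
```

```bash
cat > look.py <<'E'
import sys
from h import *
from plant import ctrl
o=ctrl.get_obs();print(o["clock"],o["tool_pos"].round(4),o["orientation"].round(2),o["force"].round(1))
s=ctrl.snapshot("wrist");T=campose(s,o);K=np.array(s["mtx"])
np.savez(sys.argv[1]+".npz",T=T,K=K,im=s["image"])
cv2.imwrite(f"pics/{sys.argv[1]}.png",cv2.resize(s["image"][:290,:,::-1],(800,453),interpolation=cv2.INTER_CUBIC))
h=cv2.cvtColor(s["image"],cv2.COLOR_RGB2HSV);H,S,V=[h[...,i].astype(int) for i in range(3)]
for c,mk in {"blue":(abs(H-117)<10)&(S>170),"yellow":(abs(H-27)<7)&(S>150),"red":((H<6)|(H>174))&(S>170),"white":(S<60)&(V>115)}.items():
    n,l,st,ce=cv2.connectedComponentsWithStats(mk.astype(np.uint8))
    for i in range(1,n):
        if 100<st[i][4]<1200 and st[i][1]>0: print(c,st[i].tolist(),ce[i].round(1),ray(T,K,ce[i],.099).round(4))
E
python3 look.py w4
```

```text
7.55 [ 0.4706 -0.0423  0.203 ] [-1.7998e+02  4.0000e-02 -3.0270e+01] [ 0.5  0.1 -0.2]
blue [241, 168, 27, 27, 583] [254.  181.1] [ 0.4752 -0.0418  0.099 ]
yellow [18, 60, 11, 97, 734] [23.1 99.6] [0.6196 0.0772 0.099 ]
white [61, 24, 21, 111, 505] [70.9 86. ] [0.609  0.0393 0.099 ]
white [0, 289, 26, 12, 248] [ 10.2 293.9] [0.4947 0.2068 0.099 ]
white [246, 312, 24, 24, 399] [257.  326.2] [0.3493 0.0289 0.099 ]
```

View pics/w4.png

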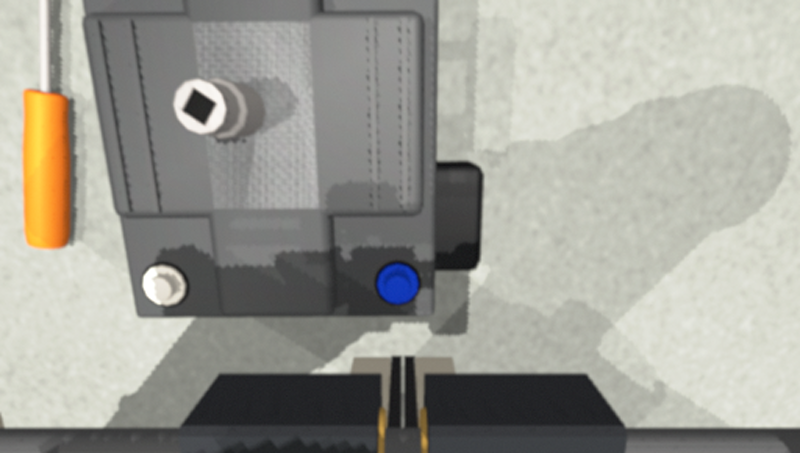

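Blue clip head at (254,181) gives (0.475, -0.042), as predicted. I'll correct by about 4 mm and go down.

jog_arm(commands=[{"x": 0.38, "y": -0.26, "z": 2.2, "roll": 0}, {"x": 0, "y": 0, "z": 2.4, "roll": 0}, {"x": 0, "y": 0, "z": 2.4, "roll": 0}, {"x": 0, "y": 0, "z": 2.0, "roll": 0}, {"x": 0, "y": 0, "z": 0.4, "roll": 0}, {"x": 0, "y": 0, "z": 0, "roll": 0}])

```text
clock: 8.2
tool_pos: [0.4788, -0.0413, 0.1081]
orientation: [179.9, 0.1, -30.2]
force: [1.1, 0.3, -0.2]
opening: 0.0006
```

jog_arm(commands=[{"x": 0, "y": 0, "z": 0, "roll": 0}, {"x": 0, "y": 0, "z": 0, "roll": 0}])

```text
clock: 8.4
tool_pos: [0.4794, -0.041, 0.1094]
orientation: [-179.9, -0.1, -30.2]
force: [0.7, 0.1, -0.5]
opening: 0.0002
```

jog_arm(commands=[{"x": -0.34, "y": 0.28, "z": 0, "roll": 0}, {"x": 0, "y": 0, "z": 0.2, "roll": 0}, {"x": 0, "y": 0, "z": 0.15, "roll": 0}, {"x": 0, "y": 0, "z": 0.15, "roll": 0}, {"x": 0, "y": 0, "z": 0.15, "roll": 0}, {"x": 0, "y": 0, "z": 0.1, "roll": 0}, {"x": 0, "y": 0, "z": 0.1, "roll": 0}, {"x": 0, "y": 0, "z": 0, "roll": 0}])

```text
clock: 9.2
tool_pos: [0.4741, -0.0419, 0.0997]
orientation: [180.0, 0.0, -30.2]
force: [-1.3, 0.7, 1.5]
opening: 0.0008
```

jog_arm(commands=[{"x": 0, "y": 0, "z": 0.1, "roll": 0}, {"x": 0, "y": 0, "z": 0.1, "roll": 0}])

```text
clock: 9.4
tool_pos: [0.4741, -0.042, 0.0982]
orientation: [180.0, -0.0, -30.2]
force: [-7.9, 4.3, 19.9]
opening: 0.0006
```

jog_arm(commands=[{"x": 0, "y": 0, "z": 0.05, "roll": 0}, {"x": 0, "y": 0, "z": 0, "roll": 0}])

```text
clock: 9.6
tool_pos: [0.4741, -0.0419, 0.0983]
orientation: [180.0, -0.0, -30.2]
force: [-5.9, 1.1, 15.3]
opening: 0.0007
```

jog_arm(commands=[{"x": 0, "y": 0, "z": -1.5, "roll": 0}, {"x": 0, "y": 0, "z": -3, "roll": 0}, {"x": 0, "y": 0, "z": -3, "roll": 0}, {"x": 0, "y": 0, "z": -3, "roll": 0}, {"x": 0, "y": 0, "z": 0, "roll": 0}, {"x": 0, "y": 0, "z": 0, "roll": 0}])

```text
clock: 10.2
tool_pos: [0.4745, -0.0418, 0.2026]
orientation: [-179.9, -0.1, -30.3]
force: [0.1, -0.2, -0.4]
opening: 0.0007
```

```bash
python3 look.py w5
```

```text
10.2 [ 0.4745 -0.0418  0.2026] [-1.7992e+02 -6.0000e-02 -3.0250e+01] [ 0.1 -0.2 -0.4]
blue [244, 172, 28, 27, 573] [257.6 185.4] [ 0.4746 -0.042   0.099 ]
yellow [22, 64, 12, 97, 723] [ 27.4 103.3] [0.6199 0.0768 0.099 ]
white [64, 20, 23, 120, 586] [75.2 86.5] [0.6111 0.0373 0.099 ]
white [85, 145, 55, 43, 918] [109.6 155.8] [0.5558 0.0478 0.099 ]
white [266, 157, 13, 9, 101] [272.3 160.9] [ 0.4866 -0.0627  0.099 ]
white [92, 174, 31, 31, 672] [106.7 188.3] [0.5352 0.0669 0.099 ]
white [0, 289, 28, 12, 273] [ 11.3 293.9] [0.4983 0.2062 0.099 ]
white [246, 313, 24, 23, 397] [256.9 326.3] [0.3537 0.0292 0.099 ]
```

View pics/w5.png

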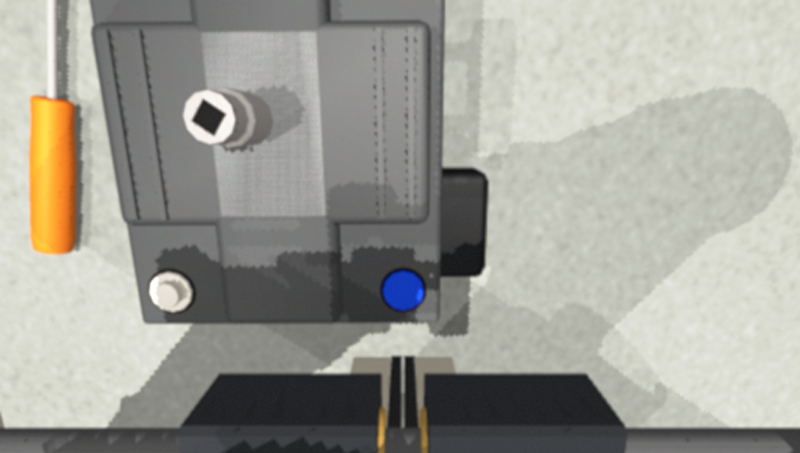

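The blue clip (258,185) now shows as one flat disc, while the white one (107,188) still stands up. The box hasn't moved. Next is yellow.

jog_arm(commands=[{"x": 2.3, "y": 0, "z": 0, "roll": 0}, {"x": 2.4, "y": 0, "z": 0, "roll": 0}, {"x": 2.4, "y": 0, "z": 0, "roll": 0}, {"x": 2.4, "y": 0, "z": 0, "roll": 0}, {"x": 2.4, "y": 0, "z": 0, "roll": 0}, {"x": 2.4, "y": 0, "z": 0, "roll": 0}, {"x": 2.3, "y": -0.1, "z": 0, "roll": 0}, {"x": 0, "y": 0, "z": 0, "roll": 0}, {"x": 0, "y": 0, "z": 0, "roll": 0}, {"x": 0, "y": 0, "z": 0, "roll": 0}])

```text
clock: 11.25
tool_pos: [0.6172, -0.1245, 0.2013]
orientation: [180.0, 0.1, -30.2]
force: [0.3, 0.1, 0.3]
opening: 0.0007
```

```bash
python3 look.py w6
```

```text
11.25 [ 0.6172 -0.1245  0.2013] [ 1.7995e+02  9.0000e-02 -3.0240e+01] [0.3 0.1 0.3]
yellow [243, 171, 28, 27, 586] [256.6 184.3] [ 0.6186 -0.1248  0.099 ]
yellow [53, 223, 9, 16, 114] [ 56.8 230.6] [0.6688 0.0438 0.099 ]
red [93, 172, 29, 27, 585] [106.9 185.1] [ 0.6797 -0.0186  0.099 ]
white [167, 141, 31, 19, 512] [182.  150.5] [ 0.6726 -0.0879  0.099 ]
white [265, 186, 13, 36, 323] [272.  205.1] [ 0.5964 -0.1267  0.099 ]
white [225, 229, 25, 34, 328] [239.8 237.8] [ 0.5842 -0.0879  0.099 ]
white [0, 289, 23, 12, 241] [ 10.2 294.3] [0.6411 0.1229 0.099 ]
```

View pics/w6.png

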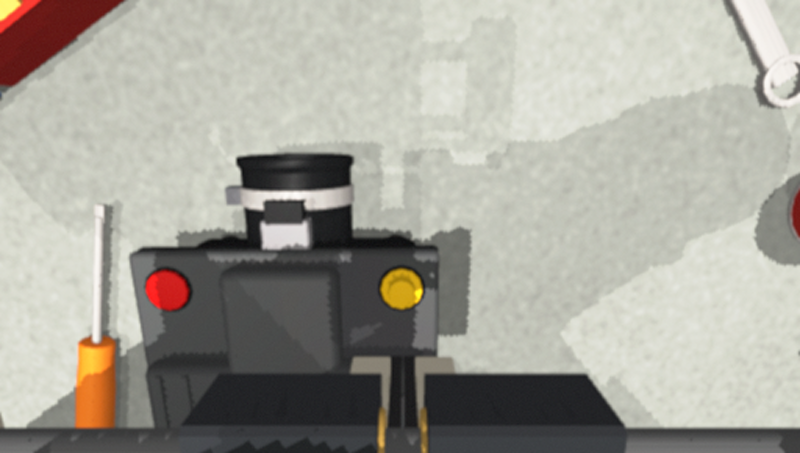

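The red clip (107,185) is a flat disc, so it is flush. Yellow (257,184) measures (0.6186, -0.1248), within 1.5 mm of the tip.

jog_arm(commands=[{"x": 0.1, "y": -0.05, "z": 2.2, "roll": 0}, {"x": 0, "y": 0, "z": 2.4, "roll": 0}, {"x": 0, "y": 0, "z": 2.4, "roll": 0}, {"x": 0, "y": 0, "z": 2.0, "roll": 0}, {"x": 0, "y": 0, "z": 0.2, "roll": 0}, {"x": 0, "y": 0, "z": 0, "roll": 0}, {"x": 0, "y": 0, "z": 0, "roll": 0}, {"x": 0, "y": 0, "z": 0, "roll": 0}])

```text
clock: 12.1
tool_pos: [0.6199, -0.1246, 0.1119]
orientation: [-179.9, -0.1, -30.2]
force: [-0.1, -0.3, 0.3]
opening: 0.0001
```

jog_arm(commands=[{"x": 0, "y": 0, "z": 0.15, "roll": 0}, {"x": 0, "y": 0, "z": 0.15, "roll": 0}, {"x": 0, "y": 0, "z": 0.15, "roll": 0}, {"x": 0, "y": 0, "z": 0.15, "roll": 0}, {"x": 0, "y": 0, "z": 0.15, "roll": 0}, {"x": 0, "y": 0, "z": 0, "roll": 0}])

```text
clock: 12.7
tool_pos: [0.6192, -0.1248, 0.1029]
orientation: [180.0, -0.0, -30.2]
force: [-0.6, 0.7, 1.9]
opening: 0.0003
```

jog_arm(commands=[{"x": 0, "y": 0, "z": 0.1, "roll": 0}, {"x": 0, "y": 0, "z": 0.1, "roll": 0}, {"x": 0, "y": 0, "z": 0.1, "roll": 0}, {"x": 0, "y": 0, "z": 0.07, "roll": 0}, {"x": 0, "y": 0, "z": 0.05, "roll": 0}])

```text
clock: 13.2
tool_pos: [0.6192, -0.1248, 0.0986]
orientation: [180.0, -0.0, -30.2]
force: [-0.7, 0.8, 3.6]
opening: 0.0006
```

jog_arm(commands=[{"x": 0, "y": 0, "z": 0.05, "roll": 0}, {"x": 0, "y": 0, "z": 0, "roll": 0}])

```text
clock: 13.4
tool_pos: [0.6192, -0.1248, 0.0983]
orientation: [180.0, -0.0, -30.2]
force: [-1.8, 0.5, 5.8]
opening: 0.0004
```

jog_arm(commands=[{"x": 0, "y": 0, "z": 0.06, "roll": 0}, {"x": 0, "y": 0, "z": 0, "roll": 0}])

```text
clock: 13.6
tool_pos: [0.6192, -0.1248, 0.0983]
orientation: [180.0, -0.0, -30.2]
force: [-3.7, 1.2, 9.3]
opening: 0.0008
```

jog_arm(commands=[{"x": 0, "y": 0, "z": -1.5, "roll": 0}, {"x": 0, "y": 0, "z": -3, "roll": 0}, {"x": 0, "y": 0, "z": -3, "roll": 0}, {"x": 0, "y": 0, "z": -3, "roll": 0}, {"x": -2.4, "y": -1.77, "z": 0, "roll": 0}, {"x": -2.4, "y": -1.77, "z": 0, "roll": 0}, {"x": -2.4, "y": -1.77, "z": 0, "roll": 0}, {"x": -2.4, "y": -1.77, "z": 0, "roll": 0}, {"x": -2.4, "y": -1.77, "z": 0, "roll": 0}, {"x": -2.4, "y": -1.77, "z": 0, "roll": 0}, {"x": -2.3, "y": -1.75, "z": 0, "roll": 0}, {"x": 0, "y": 0, "z": 0, "roll": 0}])

```text
clock: 14.8
tool_pos: [0.5362, 0.0686, 0.2024]
orientation: [-180.0, 0.0, -30.1]
force: [-0.2, -0.3, 0.6]
opening: 0.0003
```

jog_arm(commands=[{"x": 0, "y": 0, "z": 0, "roll": 0}, {"x": 0, "y": 0, "z": 0, "roll": 0}])

```text
clock: 15.0
tool_pos: [0.5373, 0.0659, 0.2023]
orientation: [180.0, 0.0, -30.3]
force: [0.0, 0.1, 0.5]
opening: 0.0003
```

```bash
python3 look.py w7
```

```text
15.0 [0.5373 0.0659 0.2023] [ 1.7999e+02  1.0000e-02 -3.0250e+01] [0.  0.1 0.5]
blue [393, 173, 29, 26, 580] [407.  185.5] [ 0.4755 -0.0405  0.099 ]
yellow [144, 64, 18, 89, 609] [152.7 106.2] [0.6325 0.1028 0.099 ]
white [412, 17, 32, 121, 1158] [429.   53.9] [ 0.5613 -0.0932  0.099 ]
white [438, 17, 16, 75, 419] [446.1  47.6] [ 0.5591 -0.1056  0.099 ]
white [246, 174, 26, 26, 525] [258.3 186.5] [0.5362 0.0655 0.099 ]
white [0, 289, 23, 12, 252] [ 10.1 294.4] [0.5612 0.3144 0.099 ]
white [246, 305, 24, 31, 410] [257.  325.7] [0.417  0.1364 0.099 ]
```

View pics/w7.png

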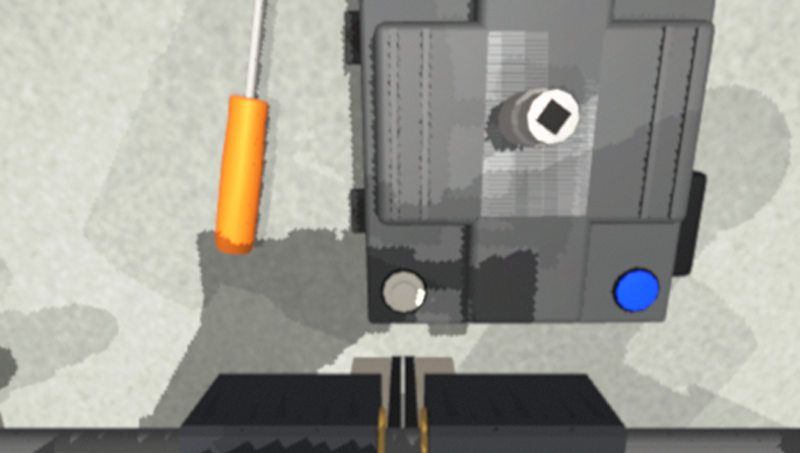

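White (258,186) measures (0.5362, 0.0655) with the tip 1 mm off. Blue (407,185) is still flush and the box is where it was. Down onto white.

jog_arm(commands=[{"x": 0, "y": 0, "z": 2.2, "roll": 0}, {"x": 0, "y": 0, "z": 2.4, "roll": 0}, {"x": 0, "y": 0, "z": 2.4, "roll": 0}, {"x": 0, "y": 0, "z": 2.0, "roll": 0}, {"x": 0, "y": 0, "z": 0.2, "roll": 0}, {"x": 0, "y": 0, "z": 0, "roll": 0}, {"x": 0, "y": 0, "z": 0, "roll": 0}, {"x": 0, "y": 0, "z": 0, "roll": 0}])

```text
clock: 15.85
tool_pos: [0.538, 0.0664, 0.1117]
orientation: [-179.9, -0.1, -30.2]
force: [-0.4, 0.0, 0.4]
opening: 0.0003
```

jog_arm(commands=[{"x": 0, "y": 0, "z": 0.15, "roll": 0}, {"x": 0, "y": 0, "z": 0.15, "roll": 0}, {"x": 0, "y": 0, "z": 0.15, "roll": 0}, {"x": 0, "y": 0, "z": 0.15, "roll": 0}, {"x": 0, "y": 0, "z": 0.15, "roll": 0}, {"x": 0, "y": 0, "z": 0, "roll": 0}])

```text
clock: 16.45
tool_pos: [0.5372, 0.0662, 0.103]
orientation: [180.0, 0.0, -30.2]
force: [-0.4, -0.7, 0.3]
opening: 0.0003
```

jog_arm(commands=[{"x": 0, "y": 0, "z": 0.1, "roll": 0}, {"x": 0, "y": 0, "z": 0.1, "roll": 0}, {"x": 0, "y": 0, "z": 0.1, "roll": 0}, {"x": 0, "y": 0, "z": 0.07, "roll": 0}, {"x": 0, "y": 0, "z": 0.05, "roll": 0}])

```text
clock: 16.95
tool_pos: [0.5372, 0.0663, 0.0988]
orientation: [-180.0, 0.0, -30.2]
force: [-1.5, 1.4, 3.9]
opening: 0.0003
```

jog_arm(commands=[{"x": 0, "y": 0, "z": 0.05, "roll": 0}, {"x": 0, "y": 0, "z": 0.03, "roll": 0}])

```text
clock: 17.15
tool_pos: [0.5372, 0.0663, 0.0983]
orientation: [-180.0, -0.0, -30.2]
force: [-3.5, 1.0, 7.9]
opening: -0.0
```

jog_arm(commands=[{"x": 0, "y": 0, "z": 0.03, "roll": 0}, {"x": 0, "y": 0, "z": 0, "roll": 0}])

```text
clock: 17.35
tool_pos: [0.5372, 0.0663, 0.0983]
orientation: [-180.0, -0.0, -30.2]
force: [-4.3, 1.3, 9.4]
opening: 0.0001
```

jog_arm(commands=[{"x": 0, "y": 0, "z": -1.5, "roll": 0}, {"x": 0, "y": 0, "z": -3, "roll": 0}, {"x": 0, "y": 0, "z": -3, "roll": 0}, {"x": 0, "y": 0, "z": -3, "roll": 0}, {"x": 0, "y": 2, "z": -3, "roll": 0}, {"x": 0, "y": 2, "z": -3, "roll": 0}, {"x": 0, "y": 2, "z": -3, "roll": 0}, {"x": 0, "y": 0, "z": 0, "roll": 0}, {"x": 0, "y": 0, "z": 0, "roll": 0}, {"x": 0, "y": 0, "z": 0, "roll": 0}])

```text
clock: 18.35
tool_pos: [0.5066, 0.0145, 0.2916]
orientation: [179.9, 0.1, -30.3]
force: [-0.3, -0.8, -0.2]
opening: 0.0
```

```bash
python3 look.py w8; python3 - <<'E'
from plant import ctrl
import cv2
for n in("scene","side"):
    cv2.imwrite(f"pics/{n}8.png",ctrl.snapshot(n)["image"][:,:,::-1])
    a=cv2.imread(f"pics/{n}0.png");b=cv2.imread(f"pics/{n}8.png")
a=cv2.hconcat([cv2.imread("pics/scene8.png"),cv2.imread("pics/side8.png")]);cv2.imwrite("pics/both8.png",cv2.resize(a,(800,300),interpolation=cv2.INTER_AREA))
E
```

```text
18.35 [0.5066 0.0145 0.2916] [ 1.7995e+02  7.0000e-02 -3.0250e+01] [-0.3 -0.8 -0.2]
blue [307, 150, 21, 21, 341] [316.7 160. ] [ 0.4747 -0.0412  0.099 ]
white [184, 35, 11, 89, 514] [189.   79.5] [0.6127 0.0315 0.099 ]
white [186, 128, 44, 25, 633] [210.  136.7] [0.5538 0.0445 0.099 ]
white [193, 151, 20, 21, 324] [202.5 160.8] [0.536  0.0656 0.099 ]
white [240, 177, 21, 7, 112] [250.4 179.3] [0.492  0.0315 0.099 ]
white [94, 305, 28, 31, 506] [110.2 318.4] [0.4235 0.2782 0.099 ]
white [247, 318, 22, 18, 359] [257.  326.7] [0.3189 0.1242 0.099 ]
white [431, 340, 16, 10, 119] [438.7 344.7] [ 0.1748 -0.066   0.099 ]
```

View pics/w8.png

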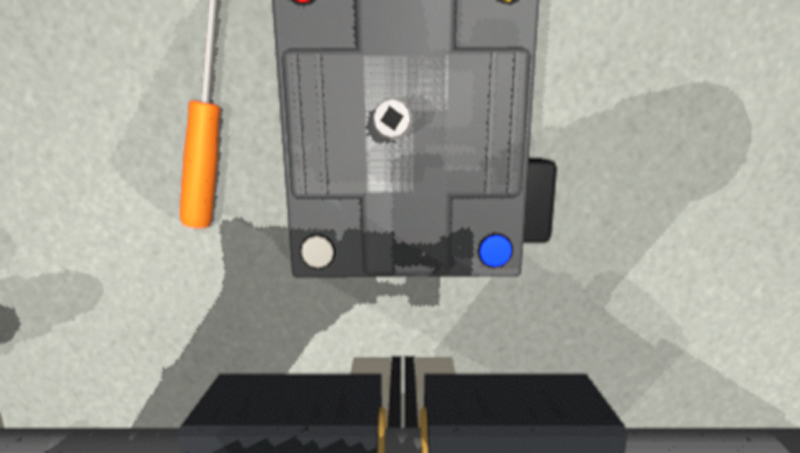

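View pics/both8.png

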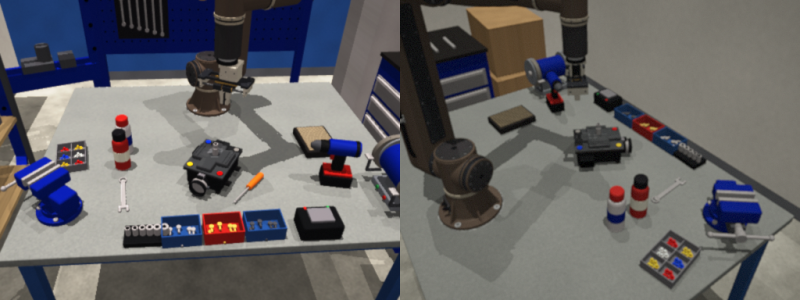

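White (202,161) and blue (317,160) are flat, the socket is still standing and the rest of the scene is unchanged. I'll move forward for a look at yellow and red.

jog_arm(commands=[{"x": 2.5, "y": 0, "z": 0, "roll": 0}, {"x": 2.5, "y": 0, "z": 0, "roll": 0}, {"x": 2.5, "y": 0, "z": 0, "roll": 0}, {"x": 2.5, "y": 0, "z": 0, "roll": 0}, {"x": 0, "y": 0, "z": 0, "roll": 0}, {"x": 0, "y": 0, "z": 0, "roll": 0}, {"x": 0, "y": 0, "z": 0, "roll": 0}])

```text
clock: 19.2
tool_pos: [0.5929, -0.0356, 0.2922]
orientation: [180.0, 0.0, -30.2]
force: [-0.2, 0.0, -0.7]
opening: 0.0002
```

```bash
python3 look.py w9
```

```text
19.2 [ 0.5929 -0.0356  0.2922] [ 1.7996e+02  5.0000e-02 -3.0220e+01] [-0.2  0.  -0.7]
blue [0, 34, 16, 22, 148] [ 4.9 42. ] [0.8181 0.1167 0.099 ]
yellow [309, 86, 22, 23, 405] [319.5  97.2] [ 0.6179 -0.1237  0.099 ]
yellow [131, 150, 8, 41, 197] [135.  171.6] [0.6492 0.0858 0.099 ]
red [188, 87, 22, 23, 397] [198.8  97.8] [ 0.6793 -0.0171  0.099 ]
white [8, 17, 14, 19, 110] [14.9 28.1] [0.8225 0.0999 0.099 ]
white [247, 62, 25, 17, 377] [259.1  70.4] [ 0.6713 -0.0835  0.099 ]
white [309, 141, 13, 38, 388] [315.  158.3] [ 0.5635 -0.0906  0.099 ]
white [323, 141, 6, 34, 144] [325.5 156.2] [ 0.5599 -0.1015  0.099 ]
white [242, 170, 36, 33, 684] [263.7 187.1] [ 0.5631 -0.0267  0.099 ]
white [224, 214, 40, 49, 453] [242.3 232.8] [0.5273 0.0226 0.099 ]
white [266, 229, 25, 33, 314] [275.  237.6] [ 0.5029 -0.0072  0.099 ]
white [400, 289, 106, 12, 972] [449.2 294.6] [ 0.3268 -0.155   0.099 ]
white [0, 293, 22, 7, 110] [  9.7 295.8] [0.5988 0.3149 0.099 ]
white [246, 316, 24, 20, 381] [256.6 326.6] [0.4052 0.0746 0.099 ]
```

View pics/w9.png

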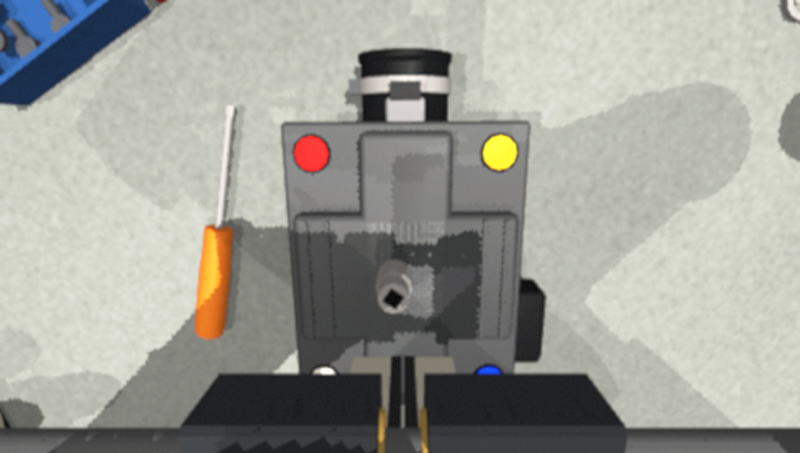

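Red (199,98) and yellow (320,97) are flat discs too. The box is in place and the socket is upright, so I'll hand in.

```bash
python3 - <<'E'
from plant import ctrl
print(ctrl.close_job(), ctrl.get_obs()["clock"])
E
```

```text
the job is handed in; nothing more can be done
the job is handed in; nothing more can be done
```

I pressed all four pins down to their stops with the closed fingertips, in the order red, blue, yellow, white, and handed the job in at about 19 s.

- **Pins:** each press stopped at a tip height of 98.3 mm. The readings at the stop were about 9–10 N, except blue, which read up to 20 N upward and about 8 N sideways. All readings stayed below 35 N, but force was only read at the end of each move, so brief peaks between readings would not show.
- **Last checks:** the final wrist pictures show all four clips as flat discs. The box stayed within about 1 mm of its first measured position, the socket is upright on the lid, and I saw nothing else moved. The gripper was clear of everything, with its tips about 0.29 m above the bench.
- **Problems along the way:** the first two move calls were refused because of their format, and nothing moved. Above blue, I corrected from a pose reading taken before the arm had settled. I undid that correction before touching the pin.
- **Disagreements:** the pin spacing measured in the pictures came out about 1% smaller than stated, which fits the camera calibration tolerance. The networks rarely found the pins in the scene and side views, so I relied on the wrist camera.

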